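Lock the infusing box and start its timer

ROBOT

A 7-joint arm with a two-finger parallel gripper is mounted at the origin on a cart in front of the work surface, level with it; the furniture and walls round the work are solid. World frame = base frame: x ahead of the robot, y to its left, z up, the work surface at z = 0. Lengths are in m, angles in rad, forces in N, time in s.
With the tool pointing down it reaches from about 0.4 to 0.85 m from the base axis. Payload 10.4 kg.
Tool frame: the origin (TCP) lies at the very end of the fingers, on their centre line; the grasp point (between the pads) lies 19 mm behind it; z points along the fingers, y is the line along which they close (so a half turn about z gives the same grasp; the last joint's range is limited). The gripper opens to 85 mm and grips with 20 to 120 N. Pads are 22 mm wide; open, the fingers measure 114 mm over their backs; the gripper's body (76 mm by 85 mm) begins 54 mm behind the grasp point. The pads swing forward as they close: fully open they stand 13 mm farther back than shut.
Start: joints at [1.174, 0.332, -0.065, 1.46, 0.022, 1.35, -0.088], TCP at [0.228, -0.582, 0.231] pointing down, gripper open.
Joint ranges: [-2.6, 2.6], [-0.5, 2.12], [-1.47, 1.34], [0.16, 2.42], [-1.27, 4.41], [0.06, 2.06], [-2.6, 2.6]. Speed limits (rad/s): [2.22, 2.22, 2.79, 2.79, 3.14, 3.14, 3.14].

INTERFACE

Orientations are given as a unit quaternion [x, y, z, w].
In Python, from workcell import manip gives the robot as it stands.
- The arm moves only by the tool jog_arm, called after "Call:" by a JSON object that holds its "op" and its "data". Schema: {"type":"object","properties":{"motion":{"type":"object","properties":{"steps":{"type":"array","items":{"type":"array","items":{"type":"number"},"minItems":7,"maxItems":7},"minItems":1,"maxItems":20}},"additionalProperties":false,"required":["steps"]},"force":{"type":"number"},"only":{"type":"string"},"quiet":{"type":"boolean"},"lines":{"type":"string"}},"required":["motion"],"additionalProperties":false}. motion is an object whose key "steps" holds a list of rows, 1 to 20 of them, each of 7 numbers: a rotation vector rx, ry, rz in rad, then dx, dy, dz in m, then the opening from 0.0 (shut) to 1.0 (fully open); each row is the pose to reach, as a shift and turn from the pose commanded when the call began, along the tool's axes at that moment; what a row does not reach only later rows make up. A row lasts 1/8 s, in which the tool goes at most 0.0625 m and 0.188 rad, less where a joint would pass 70% of its speed; a pose out of reach is approached as far as the arm can. The fingers move at their own pace and stop on an object; force is the grip in N (left out, the last holds). Time passes only in rows, so rows that do not move let the fingers close. The tool returns the time, the measured TCP pose, the force, the opening and the grip force at its end. only (a regular expression) keeps the lines of the reply that match it, lines (a string "A,B") keeps lines A to B, and quiet returns only ok. Input that does not fit is refused with a message, and nothing moves.
- manip.get_obs(): the state, without advancing time (a new reading comes with each control period).
- manip.camera(name): name is "side" or "top"; returns the picture (480x640x3 uint8, blue, green, red); there is no depth.
- manip.calibration(name): a dict with "fx", "fy", "cx", "cy" (pixels), "k1" (the pictures are not rectified: a ray, as slopes to the right and down, at radius r is drawn at 1 + k1 r^2 times it, then the intrinsics apply), "world_from_camera" (4x4, takes a point from camera to world coordinates). Camera axes: x right, y up, looking along -z (the intrinsics and any distortion apply to the point x, -y, -z); pixel columns grow to the right and rows downward; lengths in m; the calibration is good to about 2 mm. A picture is of the moment at which its call begins. calibration takes no time and is no camera call.
- manip.hand_in(): hands the job in; it is judged then, once.
Trained networks look in the newest picture that a camera, given by its name, has taken for a name from the list of things; names that differ only in an ending like _2 or _b are one class to them, and where a whole thing is asked for, a point or a joint stands for the part that bears it (a point fixed in the world has none). Each returns a list of dicts, best first, with "confidence" (0 to 1); they miss things now and then, are a little off and sometimes report something else, mostly with a low value. They report only what shows in the picture. A call takes as long as a camera call.
- manip.outline_of(camera, thing): "mask" (480x640 bool, what is visible of it) and "bbox" ([left, top, right, bottom] in pixels, round what is visible of it).
The state is a dict: "clock": time; "joint_pos": joint angles; "joint_velocities": joint speeds; "tau": joint torques, N m; "position": TCP position; "ee_rot": TCP orientation; "ft_force": force on the tool from outside, world axes, zero at the start; "torque": the same for the moment, N m; "grip_width": opening from 0.0 (shut) to 1.0 (fully open); "grasp_force": force on a finger pad.
Only numpy, scipy, OpenCV 4.12 (cv2) and the standard library are available. Lean on these libraries where they do the work, as an engineer would, in place of code of your own. Each camera call takes 0.05 s, during which the arm holds its last target. There are 200 camera calls.

TASK

Set the infusion going: turn the cam handle on the lid of the low metal box clockwise, over its cam, until it drops fully home in the notch. Lay the timer flat on the bar with its back end square against the box's front wall and its start key facing away from the box, and, once the handle is home, push the key fully in for a moment with the timer braced against that wall. Leave the timer there, and do not disturb the other things on the bar.

Things in the scene. Friction and masses are not known exactly. Their poses are not given: they have to be found in the camera images.
- infuser: Low brushed-metal box that cannot be moved, 240 wide (y) x 110 deep (x) x 74 high, flat lid. Origin on the worktop at the middle of the foot of its flat front wall; x points into the box: the front wall is the plane x = 0, |y| up to 120. Brass carrying grips stand 18 out from its short sides. The brass cam handle is on the lid, its axis 45 behind the front wall, mid-width.
- latch_pivot (a point): Point on the vertical turning axis of the cam handle, at the lid's top (74 above the worktop). The brass cam plate round it has radius 34.
- latch (a joint): Angle of the cam handle, rad. 0: lever points out over the front wall (-x of the box). Grows clockwise from above to 1.45: lever points to the box's +y, in the low notch at its end stop. Starts at 0 to 0.2. The sprung lever rises 8 over the cam (crest near 1.07 rad), then falls 13. Up to 3 N at the grip turns it; past the crest it snaps home, resting at 1.40 to 1.45.
- latch_grip (a point): Middle of the upright walnut grip at the lever's end: a post of diameter 18, 40 tall, 65 from the turning axis. At joint 0 this point is 118 above the worktop (post from z 98 to 138); it rises and falls with the lever (+8 at the crest, -5 in the notch). The 15 wide lever runs below the post, its top 20 below this point.
- timer: Loose digital bar timer lying flat, display up: grey case 80 long (x) x 62 wide (y) x 34 high with rounded edges, 0.10 to 0.17 kg. Origin under the middle of the case. Its -x end carries the start key, its +x end is the plain flat back end. Grasp it across its 62 width.
- timer_back (a point): Middle of the timer's flat back end, 40 from the timer's origin along its +x, 17 above its underside.
- start_key (a joint): Travel of the start key, m: 0 out, 0.005 fully in (pressed towards the timer's +x). Sprung: starts to move at 1 N, fully in at 3.5 N; the unbraced timer slides on the worktop at some 0.7 to 2 N.
- key_face (a point): Centre of the outer face of the start key, 49 from the timer's origin along its -x while out, 17 above its underside. The aluminium key is 26 wide and 16 high and stands 9 out of the case.
- jigger: Brass double jigger, bystander, 44 diameter, 78 high, stands in front of the box's front wall, hiding part of it. Origin under its middle, as for all bystanders.
- vanilla: Small brown dropper bottle, bystander, 33 diameter, 102 high, close behind the timer's back end.
- cherry_jar: Cherry jar with green lid, bystander, 62 diameter, 86 high, on the other side of the box from the timer.
- stopper_0: Brass bottle stopper, bystander, 31 diameter, 45 high, standing on the lid of the box near its rear -y corner.
- salt_shaker: Salt shaker, bystander, 44 diameter, 90 high, near a back corner of the timer.
- olive_jar: Olive jar with yellow lid, bystander, 68 diameter, 112 high, behind on the right.
- tonic_1: Brown drinks can, bystander, 53 diameter, 134 high, behind on the left.

How it is judged:
On the way, in this order (a step that is already met when the one before it is completed fails the run):
1. the cam handle is fully home in its notch (value of joint latch above 1.33 rad), for 0.2 s.
2. the start key is fully in while the timer's back end is pressed against the front wall of the box (value of joint start_key above 0.0035 m and contact force between timer and infuser above 1.5 N and value of joint latch above 1.33 rad and x of timer_back in the frame of infuser between -0.006 and 0.004 m and y of timer_back in the frame of infuser between -0.11 and 0.11 m and x of key_face in the frame of infuser below -0.05 m and angle between the x axis of timer and the x axis of infuser, either way round below 0.12 rad and angle between timer's own z axis and vertical below 0.1 rad), for 0.1 s.
At the end, for the whole second after the job is handed in: Cam handle in the notch (beyond 1.33 rad); timer flat (0.1 rad) and still, back end within 6 mm of the box's front wall, square to it within 0.12 rad, its middle within 110 mm of the wall's middle, start key facing away from the box and out again (value of joint latch above 1.33 rad and x of timer_back in the frame of infuser between -0.006 and 0.004 m and y of timer_back in the frame of infuser between -0.11 and 0.11 m and x of key_face in the frame of infuser below -0.05 m and angle between the x axis of timer and the x axis of infuser, either way round below 0.12 rad and angle between timer's own z axis and vertical below 0.1 rad and value of joint start_key below 0.001 m and linear speed of timer below 0.02 m/s); the robot touches nothing.
It fails at once if a bystander is shifted by more than 25 mm or knocked over (distance of any of jigger, vanilla, salt_shaker, cherry_jar, stopper_0, olive_jar, tonic_1 from where it was at the start of the episode above 0.025 m or angle between any of jigger, vanilla, salt_shaker, cherry_jar, stopper_0, olive_jar, tonic_1's own z axis and vertical above 0.4 rad).
It fails at once if the start key is pushed in before the handle is home (value of joint start_key above 0.004 m and value of joint latch below 1.33 rad).
It also fails if it takes over 72 s, if anything falls off the work surface, if the arm or the gripper's body presses on something with over 40 N, if the wrist force passes 120 N, or if a joint passes its speed limit or range.

## Working session

There is one attempt and no reset: what is moved stays moved. The work goes in short steps, Python scripts to look and compute and a tool call to move; the robot and the scene stay as the last step left them, time stands still between calls to the robot, and variables do not carry over. Pictures are saved under pics/ and viewed, at most 10 in all, crops included, and the job is handed in when it is done.

```bash
mkdir -p pics; ls; cat > h.py <<'E'
import numpy as np, cv2
from workcell import manip
def shot(c,n):
    im=manip.camera(c); cv2.imwrite(f'pics/{n}.png',im); return im
E
python3 - <<'E'
from h import *
for c in('side','top'):
    shot(c,c+'0'); k=manip.calibration(c); print(c,{a:(np.round(b,4).tolist()) for a,b in k.items()})
    for t in ['infuser','latch','latch_grip','timer','start_key','jigger','vanilla','cherry_jar','stopper_0','salt_shaker','olive_jar','tonic_1']:
        r=manip.outline_of(c,t)
        print(t,[(round(d['confidence'],2),np.round(d['bbox']).tolist(),np.round(np.argwhere(d['mask']).mean(0)[::-1],1).tolist()) for d in r[:2]])
o=manip.get_obs();print({a:np.round(b,3).tolist() for a,b in o.items()})
E
```

```text
pics
side {'fx': 585.4985, 'fy': 585.4985, 'cx': 309.3837, 'cy': 240.5914, 'k1': -0.0451, 'world_from_camera': [[0.9847, 0.0635, -0.1621, 0.2645], [-0.1729, 0.4669, -0.8672, -1.4098], [0.0206, 0.882, 0.4708, 0.8729], [0.0, 0.0, 0.0, 1.0]]}
infuser [(0.84, [295.0, 227.0, 350.0, 296.0], [323.3, 261.9])]
latch [(0.6, [290.0, 231.0, 327.0, 248.0], [307.6, 240.8])]
latch_grip [(0.64, [293.0, 228.0, 332.0, 246.0], [306.8, 240.8])]
timer [(0.88, [288.0, 330.0, 320.0, 361.0], [305.4, 345.0]), (0.46, [274.0, 236.0, 287.0, 266.0], [282.8, 251.3])]
start_key [(0.47, [300.0, 352.0, 310.0, 361.0], [304.0, 356.3])]
jigger [(0.88, [276.0, 237.0, 291.0, 264.0], [283.0, 251.4]), (0.53, [295.0, 230.0, 324.0, 249.0], [306.4, 241.3])]
vanilla [(0.9, [305.0, 296.0, 317.0, 330.0], [311.7, 314.0])]
cherry_jar [(0.61, [272.0, 198.0, 287.0, 227.0], [276.9, 212.7])]
stopper_0 [(0.46, [334.0, 250.0, 348.0, 266.0], [338.4, 260.1])]
salt_shaker [(0.75, [277.0, 293.0, 294.0, 330.0], [285.2, 312.9])]
olive_jar [(0.56, [372.0, 285.0, 402.0, 334.0], [387.5, 310.0])]
tonic_1 [(0.66, [328.0, 194.0, 341.0, 234.0], [334
[... 710 characters left out ...]
0 [(0.41, [354.0, 213.0, 364.0, 224.0], [358.7, 218.2])]
salt_shaker [(0.74, [402.0, 268.0, 421.0, 286.0], [409.4, 276.3])]
olive_jar [(0.82, [412.0, 178.0, 439.0, 204.0], [424.8, 191.4])]
tonic_1 [(0.68, [236.0, 188.0, 258.0, 212.0], [246.7, 200.7]), (0.2, [323.0, 222.0, 332.0, 252.0], [324.8, 236.8])]
{'clock': 1.3, 'joint_pos': [1.174, 0.332, -0.065, 1.46, 0.022, 1.35, -0.088], 'joint_velocities': [0.0, -0.0, -0.002, -0.001, -0.001, -0.001, 0.001], 'tau': [-0.001, -62.523, 0.049, -39.183, 0.016, 0.002, -0.0], 'position': [0.228, -0.582, 0.231], 'ee_rot': [0.983, 0.186, 0.0, 0.0], 'ft_force': [0.369, 0.092, -0.055], 'torque': [-0.006, -0.01, 0.011], 'grasp_force': 0.0, 'grip_width': 1.002}
```

```bash
python3 - <<'E'
import cv2,numpy as np
a=cv2.imread('pics/top0.png')[160:310,190:480]; b=cv2.imread('pics/side0.png')[185:375,250:420]
cv2.imwrite('pics/topc.png',cv2.resize(a,None,fx=2.75,fy=2.75,interpolation=cv2.INTER_CUBIC))
cv2.imwrite('pics/sidec.png',cv2.resize(b,None,fx=3.1,fy=3.1,interpolation=cv2.INTER_CUBIC))
E
```

```text
(no output)
```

View pics/topc.png

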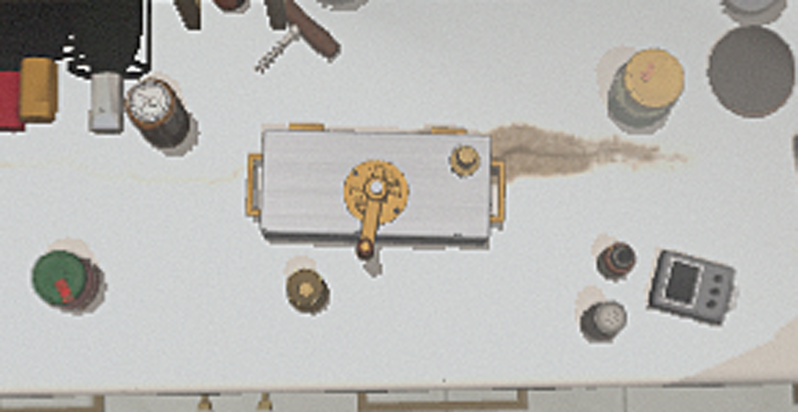

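View pics/sidec.png

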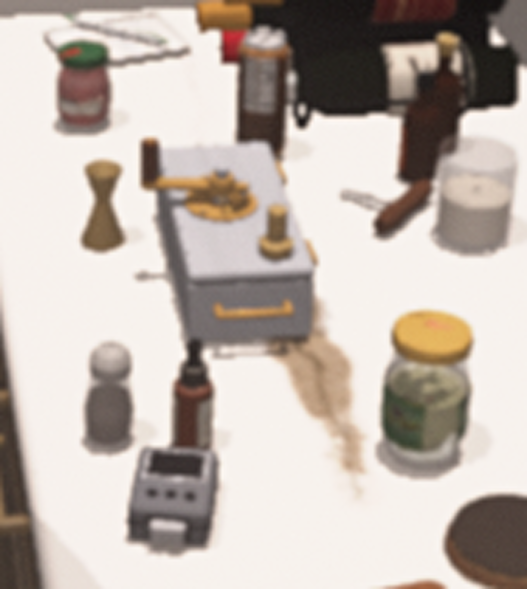

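The top view (crop) shows the grip at about px (323,250), the pivot at (326,228), and the timer at (441,264) with its key to the right (−y). The jigger at (301,266) stands in front of the wall's +y half, and vanilla and salt are left of the timer. Side view has the grip top near (298,237) and the key at (304,356). Now to fit poses.

```bash
cat >> h.py <<'E'
from scipy.optimize import minimize, least_squares
def proj(c,P):
    k=manip.calibration(c);M=np.linalg.inv(k['world_from_camera']);p=np.atleast_2d(P)@M[:3,:3].T+M[:3,3]
    s=np.c_[p[:,0]/-p[:,2],-p[:,1]/-p[:,2]];s=s*(1+k['k1']*(s**2).sum(1,keepdims=True))
    return s*[k['fx'],k['fy']]+[k['cx'],k['cy']]
def tri(obs):  # {cam:(u,v)}
    f=lambda X:np.concatenate([(proj(c,X)[0]-uv) for c,uv in obs.items()])
    r=least_squares(f,[.5,0,.05]);return np.round(r.x,4),np.round(r.fun,2)
def onz(c,uv,z):
    r=least_squares(lambda q:proj(c,[q[0],q[1],z])[0]-uv,[.5,0]);return np.round(r.x,4)
def cyl(d,h,n=16):
    a=np.linspace(0,2*np.pi,n,endpoint=False);b=np.c_[np.cos(a),np.sin(a)]*d/2
    return np.vstack([np.c_[b,0*a],np.c_[b,0*a+h]])
def box(x0,x1,y0,y1,z0,z1): return np.array([[x,y,z] for x in(x0,x1) for y in(y0,y1) for z in(z0,z1)])
def pose(q,P):
    c,s=np.cos(q[2]),np.sin(q[2]);return P@np.array([[c,s,0],[-s,c,0],[0,0,1]])+[q[0],q[1],q[3] if len(q)>3 else 0]
S=4
def sil(c,q,parts):
    m=np.zeros((480*S,640*S),np.uint8)
    for P in parts: cv2.fillConvexPoly(m,cv2.convexHull(np.round((proj(c,pose(q,P))+.5)*S).astype(np.int32)),1)
    return m
def fit(masks,parts,q0):
    up={c:cv2.resize(m.astype(np.uint8),None,fx=S,fy=S,interpolation=cv2.INTER_NEAREST) for c,m in masks.items()}
    def f(q):
        t=0
        for c,m in up.items():
            r=sil(c,q,parts);t+=1-(r&m).sum()/(r|m).sum()
        return t
    n=len(q0);sm=np.vstack([q0]+[np.array(q0)+np.eye(n)[i]*[.015,.015,.15,.01][i] for i in range(n)])
    r=minimize(f,q0,method='Nelder-Mead',options=dict(initial_simplex=sm,xatol=2e-4,fatol=1e-3,maxiter=150));return np.round(r.x,4),round(r.fun,3)
TIMER=[box(-.04,.04,-.031,.031,0,.034),box(-.049,-.04,-.013,.013,.009,.025)]
def mask(c,t,i=0): return manip.outline_of(c,t)[i]['mask']
E
python3 - <<'E'
from h import *
for c in('side','top'): shot(c,c+'1')
m={c:mask(c,'timer') for c in('side','top')}
q0=[.32,-.25,np.pi/2]
q0[:2]=onz('top',(440,264),.02)
print('timer both',fit(m,TIMER,q0),'z',fit(m,TIMER,q0+[0]));
for c in m: print(c,fit({c:m[c]},TIMER,q0))
print('grip',tri({'side':(298.4,237.6),'top':(322.7,249.8)}))
T=lambda u,v:(u/2.75+190,v/2.75+160)
Sd=lambda u,v:(u/3.1+250,v/3.1+185)
print('corners',[tri({'side':Sd(*a),'top':T(*b)}) for a,b in[((160,148),(263,232)),((268,143),(263,130)),((312,272),(491,131)),((185,278),(490,238))]])
print('hub',tri({'side':Sd(221,178),'top':T(376,188)}))
for t,d,h in[('jigger',.044,.078),('vanilla',.033,.102),('salt_shaker',.044,.09),('cherry_jar',.062,.086)]:
    m={}
    for c in('side','top'):
        r=manip.outline_of(c,t)
        if r and r[0]['confidence']>.5:m[c]=r[0]['mask']
    b=np.argwhere(m['side'])[:,::-1];q=onz('side',b.mean(0),h/2)
    r=fit(m,[cyl(d,h)],[q[0],q[1],0]);print(t,list(m),r[0][:2],r[1])
E
```

```text
timer both (array([ 0.4625, -0.3361,  1.3096]), np.float64(0.191)) z (array([ 4.6200e-01, -3.3720e-01,  1.3045e+00,  9.0000e-04]), np.float64(0.191))
side (array([ 0.4619, -0.3361,  1.2967]), np.float64(0.082))
top (array([ 0.4638, -0.3368,  1.2886]), np.float64(0.093))
grip (array([0.4998, 0.0119, 0.1128]), array([ 0.24, -0.03, -0.02,  0.24]))
corners [(array([0.524 , 0.117 , 0.0722]), array([-0.63,  0.07,  0.05, -0.6 ])), (array([0.6311, 0.1165, 0.0705]), array([-0.31,  0.05,  0.04, -0.3 ])), (array([ 0.622 , -0.122 ,  0.0693]), array([ 1.22, -0.21, -0.18,  1.34])), (array([ 0.5106, -0.1182,  0.0701]), array([ 0.63, -0.08, -0.06,  0.69]))]
hub (array([ 5.622e-01, -5.000e-04,  9.960e-02]), array([ 0.07, -0.01, -0.01,  0.07]))
jigger ['side'] [0.4619 0.0789] 0.374
vanilla ['side', 'top'] [ 0.4912 -0.2516] 0.609
salt_shaker ['side', 'top'] [ 0.4274 -0.2334] 0.471
cherry_jar ['side', 'top'] [0.4766 0.3276] 0.29
```

```bash
cat >> h.py <<'E'
from scipy.spatial.transform import Rotation as R
def rel(p,phi,cmd=None):  # shift/turn in tool axes from present pose to world p, tool down with x at yaw phi
    o=manip.get_obs() ;p0=o['position'] if cmd is None else np.array(cmd);Rc=R.from_quat(o['ee_rot'])
    Rt=R.from_euler('z',phi)*R.from_euler('x',np.pi)
    return np.round(np.r_[(Rc.inv()*Rt).as_rotvec(),Rc.inv().apply(np.array(p)-p0)],4)
E
python3 - <<'E'
from h import *
# infuser pose from corners (LSQ, pixels)
T=lambda u,v:(u/2.75+190,v/2.75+160)
Sd=lambda u,v:(u/3.1+250,v/3.1+185)
L=np.array([[0,.12,.074],[.11,.12,.074],[.11,-.12,.074],[0,-.12,.074]])
s=np.array([Sd(*a) for a in[(160,148),(268,143),(312,272),(185,278)]]);t=np.array([T(*a) for a in[(263,232),(263,130),(491,131),(490,238)]])
f=lambda q:np.r_[(proj('side',pose(q,L))-s).ravel(),(proj('top',pose(q,L))-t).ravel()]
r=least_squares(f,[.517,0,-.05]);print(r.x,np.round(r.fun,1)); q=r.x
print('pivot',pose(q,np.array([[.045,0,.074]])))
print(rel([.4998,.0119,.20],2.92))
E
```

```text
[ 5.16416456e-01 -3.03748668e-04 -4.61317799e-02] [-1.4 -0.8  0.1 -0.7  1.2 -1.1  0.9 -1.  -0.9  0.1  0.6 -0.8  1.1  1.4
  0.7  0.4]
pivot [[ 0.56136858 -0.00237894  0.074     ]]
[ 1.0000e-04  2.0000e-04 -2.5462e+00  4.6960e-01 -4.5360e-01  3.1300e-02]
```

Call:
{"op": "jog_arm", "data": {"motion": {"steps": [[0, 0, -2.546, 0.469, -0.453, 0.02, 0.4], [0, 0, -2.546, 0.469, -0.453, 0.02, 0.4], [0, 0, -2.546, 0.469, -0.453, 0.02, 0.4], [0, 0, -2.546, 0.469, -0.453, 0.02, 0.4], [0, 0, -2.546, 0.469, -0.453, 0.02, 0.4], [0, 0, -2.546, 0.469, -0.453, 0.02, 0.4], [0, 0, -2.546, 0.469, -0.453, 0.02, 0.4], [0, 0, -2.546, 0.469, -0.453, 0.02, 0.4], [0, 0, -2.546, 0.469, -0.453, 0.02, 0.4], [0, 0, -2.546, 0.469, -0.453, 0.02, 0.4], [0, 0, -2.546, 0.469, -0.453, 0.02, 0.4], [0, 0, -2.546, 0.469, -0.453, 0.02, 0.4], [0, 0, -2.546, 0.469, -0.453, 0.02, 0.4], [0, 0, -2.546, 0.469, -0.453, 0.02, 0.4], [0, 0, -2.546, 0.469, -0.453, 0.02, 0.4], [0, 0, -2.546, 0.469, -0.453, 0.02, 0.4], [0, 0, -2.546, 0.469, -0.453, 0.02, 0.4]]}, "force": 20}}

```text
clock: 4.03
position: [0.4994, 0.0111, 0.2113]
ee_rot: [0.111, 0.994, -0.0, 0.0]
ft_force: [-0.5, 0.0, 0.2]
grip_width: 0.402
grasp_force: 0.0
```

```bash
python3 - <<'E'
from h import *
o=manip.get_obs();print(o['position'],R.from_quat(o['ee_rot']).as_matrix()[:,0],o['joint_pos'],o['grip_width'])
print(rel([.498,.0124,.108],2.92))
shot('side','side2');shot('top','top2')
a=cv2.imread('pics/top2.png')[190:290,260:400]; b=cv2.imread('pics/side2.png')[170:290,240:380]
cv2.imwrite('pics/c2.png',np.hstack([cv2.resize(a,(400,286),interpolation=2),cv2.resize(b,(334,286),interpolation=2)]))
E
```

```text
[0.49943423 0.01108635 0.21133132] [-9.75157231e-01  2.21513797e-01 -1.08658662e-04] [ 0.60917203  0.13226495 -0.77032033  1.7800572   0.09650246  1.26760459
  1.16177718] 0.401920710207966
[-1.000e-04  1.000e-04 -1.800e-03  1.700e-03  1.000e-03  1.033e-01]
```

View pics/c2.png

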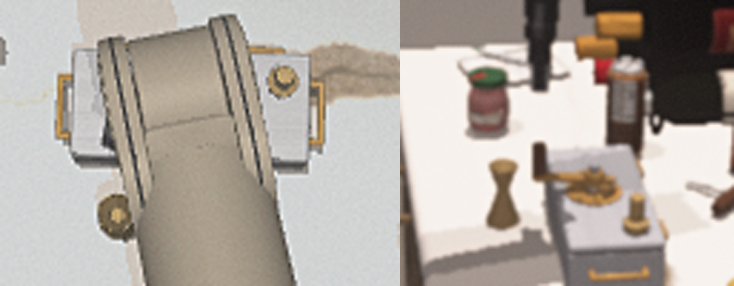

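The view shows the arm covering the handle from above. The side crop has the fingers over the grip post, which is still at about (540,160), so I'll lower the open cage round it.

Call:
{"op": "jog_arm", "data": {"motion": {"steps": [[0, 0, 0, 0.001, 0.001, 0.05, 0.4], [0, 0, 0, 0.001, 0.001, 0.07, 0.4], [0, 0, 0, 0.001, 0.001, 0.09, 0.4], [0, 0, 0, 0.001, 0.001, 0.103, 0.4], [0, 0, 0, 0.001, 0.001, 0.103, 0.4]]}}}

```text
clock: 4.75
position: [0.4983, 0.0123, 0.1078]
ee_rot: [0.111, 0.994, 0.0, -0.001]
ft_force: [0.6, -0.5, 0.9]
grip_width: 0.4
grasp_force: 0.0
```

```bash
python3 - <<'E'
from h import *
shot('side','side3')
b=cv2.imread('pics/side3.png')[170:270,250:370]
cv2.imwrite('pics/c3.png',cv2.resize(b,None,fx=4,fy=4,interpolation=2))
# arc waypoints relative to present pose, tool axes
o=manip.get_obs();Rc=R.from_quat(o['ee_rot'])
for a in(.228,.45,.7,.95,1.2,1.35,1.5):
    p=np.array([.5614-.065*np.cos(a),-.0024+.065*np.sin(a),.108]);print(a,rel(p,np.pi-a))
E
```

```text
0.228 [ 0.0001 -0.0001  0.0061  0.0007 -0.0002  0.0005]
0.45 [ 0.000e+00 -1.000e-04  2.281e-01 -1.000e-03  1.410e-02  5.000e-04]
0.7 [ 0.000e+00 -1.000e-04  4.781e-01 -6.600e-03  2.930e-02  5.000e-04]
0.95 [ 0.000e+00 -1.000e-04  7.281e-01 -1.580e-02  4.260e-02  5.000e-04]
1.2 [-0.000e+00 -1.000e-04  9.781e-01 -2.800e-02  5.330e-02  5.000e-04]
1.35 [-0.0000e+00 -1.0000e-04  1.1281e+00 -3.6500e-02  5.8100e-02  5.0000e-04]
1.5 [-0.0000e+00 -1.0000e-04  1.2781e+00 -4.5600e-02  6.1600e-02  5.0000e-04]
```

View pics/c3.png

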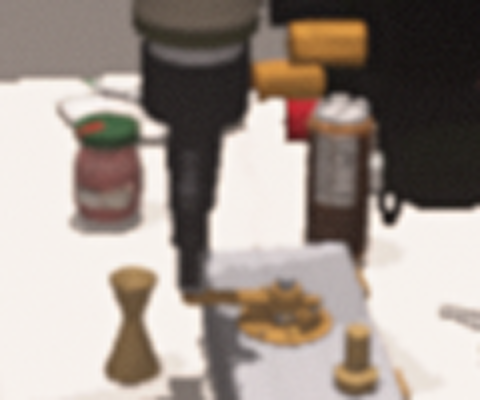

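The fingers straddle the post, which is hidden between them at about crop px (190,270), and the lever is visible below. Now the sweep.

Call:
{"op": "jog_arm", "data": {"motion": {"steps": [[0, 0, 0.11, 0, 0.007, 0, 0.4], [0, 0, 0.228, -0.001, 0.014, 0, 0.4], [0, 0, 0.35, -0.003, 0.022, 0, 0.4], [0, 0, 0.478, -0.0066, 0.0293, 0, 0.4], [0, 0, 0.6, -0.011, 0.036, 0, 0.4], [0, 0, 0.728, -0.0158, 0.0426, 0, 0.4], [0, 0, 0.85, -0.0215, 0.048, 0, 0.4], [0, 0, 0.978, -0.028, 0.0533, 0, 0.4], [0, 0, 1.05, -0.032, 0.0557, 0, 0.4], [0, 0, 1.128, -0.0365, 0.0581, 0, 0.4], [0, 0, 1.2, -0.041, 0.06, 0, 0.4], [0, 0, 1.278, -0.0456, 0.0616, 0, 0.4], [0, 0, 1.278, -0.0456, 0.0616, 0, 0.4], [0, 0, 1.278, -0.0456, 0.0616, 0, 0.4]]}}}

```text
clock: 6.55
position: [0.5568, 0.0624, 0.1088]
ee_rot: [0.681, 0.732, 0.0, 0.0]
ft_force: [-0.0, -0.1, -1.2]
grip_width: 0.402
grasp_force: 0.0
```

```bash
python3 - <<'E'
from h import *
shot('side','side4')
b=cv2.imread('pics/side4.png')[170:270,250:370]
cv2.imwrite('pics/c4.png',cv2.resize(b,None,fx=4,fy=4,interpolation=2))
o=manip.get_obs();print(o['ft_force'],o['joint_pos'])
E
```

```text
[0.42931733 0.63413913 0.70237421] [ 0.28649841  0.34914027 -0.56777837  1.75586459  0.20854266  1.09644489
 -0.27737549]
```

View pics/c4.png

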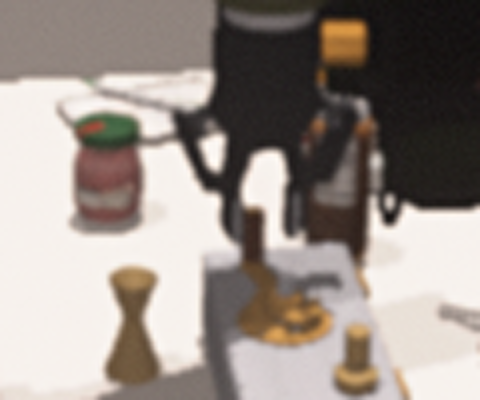

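The lever now points to +y and the post sits between the fingers, near the trailing (left) one. Next is a gentle push further to seat it.

Call:
{"op": "jog_arm", "data": {"motion": {"steps": [[0, 0, 0, 0, 0.003, 0, 0.4], [0, 0, 0, 0, 0.006, 0, 0.4], [0, 0, 0, 0, 0.009, 0, 0.4], [0, 0, 0, 0, 0.009, 0, 0.4]]}}}

```text
clock: 7.1
position: [0.5661, 0.0629, 0.1082]
ee_rot: [0.682, 0.732, 0.0, 0.0]
ft_force: [-0.3, 0.3, -0.4]
grip_width: 0.4
grasp_force: 0.0
```

Call:
{"op": "jog_arm", "data": {"motion": {"steps": [[0, 0, 0, 0, 0.003, 0, 0.4], [0, 0, 0, 0, 0.003, 0, 0.4]]}}}

```text
clock: 7.35
position: [0.5677, 0.0633, 0.1079]
ee_rot: [0.681, 0.732, -0.001, -0.001]
ft_force: [-6.1, 0.7, 2.3]
grip_width: 0.399
grasp_force: 3.4
```

Firm stop (6 N) at the grip position for about 1.45 rad. I'll back off, lift, and look while moving to the timer.

Call:
{"op": "jog_arm", "data": {"motion": {"steps": [[0, 0, 0, 0, -0.008, 0, 0.4], [0, 0, 0, 0, -0.008, -0.05, 0.4], [0, 0, 0, 0, -0.008, -0.1, 0.4], [0, 0, 0, 0, -0.008, -0.1, 0.4]]}}}

```text
clock: 7.85
position: [0.5629, 0.063, 0.2127]
ee_rot: [0.682, 0.732, 0.003, 0.003]
ft_force: [0.6, -0.7, -1.4]
grip_width: 0.402
grasp_force: 0.0
```

```bash
python3 - <<'E'
from h import *
print(rel([.4593,-.3476,.15],1.305))
E
```

```text
[ 0.0081 -0.0009  0.3365 -0.4022 -0.1328  0.0618]
```

Call:
{"op": "jog_arm", "data": {"motion": {"steps": [[0, 0, 0.336, -0.402, -0.133, 0.02, 1], [0, 0, 0.336, -0.402, -0.133, 0.02, 1], [0, 0, 0.336, -0.402, -0.133, 0.02, 1], [0, 0, 0.336, -0.402, -0.133, 0.02, 1], [0, 0, 0.336, -0.402, -0.133, 0.02, 1], [0, 0, 0.336, -0.402, -0.133, 0.02, 1], [0, 0, 0.336, -0.402, -0.133, 0.02, 1], [0, 0, 0.336, -0.402, -0.133, 0.02, 1], [0, 0, 0.336, -0.402, -0.133, 0.02, 1], [0, 0, 0.336, -0.402, -0.133, 0.02, 1]]}}}

```text
clock: 9.1
position: [0.4572, -0.3464, 0.1883]
ee_rot: [0.794, 0.608, 0.0, 0.0]
ft_force: [-0.6, 1.1, -0.3]
grip_width: 0.999
grasp_force: 0.0
```

```bash
python3 - <<'E'
from h import *
im=shot('top','top5');im2=shot('side','side5')
c=[]
for cam in('side','top'):
    r=manip.outline_of(cam,'latch');print(cam,[(d['confidence'],d['bbox']) for d in r[:2]])
    r=manip.outline_of(cam,'timer');print(cam,[(d['confidence'],d['bbox']) for d in r[:2]])
cv2.imwrite('pics/c5.png',np.hstack([cv2.resize(im[190:300,260:480],(480,240),interpolation=2),cv2.resize(im2[185:375,250:370],(152,240),interpolation=2)]))
print(rel([.4593,-.3476,.004],1.305)); print(manip.get_obs()['joint_pos'])
E
```

```text
side []
side [(0.82, [289.8, 330.8, 320.3, 362.8])]
top [(0.62, [299.7, 223.9, 335.4, 234.7]), (0.33, [283.7, 204.6, 373.7, 249.1])]
top [(0.92, [424.9, 251.2, 457.6, 277.0]), (0.43, [236.4, 188.8, 257.4, 213.9])]
[3.000e-04 1.000e-04 1.500e-03 5.000e-04 2.400e-03 1.844e-01]
[ 0.79615014  0.26160997 -0.26565731  1.64793851  0.07189136  1.24131087
  0.25158862]
```

View pics/c5.png

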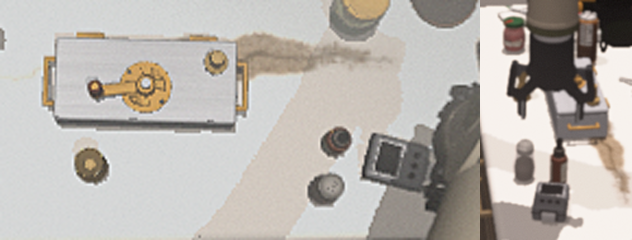

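The lever now lies along +y (grip at crop (96,88), hub at (145,85)), so it's in its notch. The timer is undisturbed under the gripper, and I'll descend.

Call:
{"op": "jog_arm", "data": {"motion": {"steps": [[0, 0, 0.0015, 0.0005, 0.0024, 0.06, 1], [0, 0, 0.0015, 0.0005, 0.0024, 0.11, 1], [0, 0, 0.0015, 0.0005, 0.0024, 0.14, 1], [0, 0, 0.0015, 0.0005, 0.0024, 0.165, 1], [0, 0, 0.0015, 0.0005, 0.0024, 0.184, 1], [0, 0, 0.0015, 0.0005, 0.0024, 0.184, 1]]}}}

```text
clock: 10.15
position: [0.4583, -0.3474, 0.0032]
ee_rot: [0.795, 0.607, -0.0, -0.001]
ft_force: [-0.3, -0.3, 1.8]
grip_width: 0.996
grasp_force: 0.0
```

Call:
{"op": "jog_arm", "data": {"motion": {"steps": [[0, 0, 0, 0, 0, 0, 0.6], [0, 0, 0, 0, 0, 0, 0.6], [0, 0, 0, 0, 0, 0, 0.6], [0, 0, 0, 0, 0, 0, 0.6], [0, 0, 0, 0, 0, 0, 0.6], [0, 0, 0, 0, 0, 0, 0.6]]}, "force": 25}}

```text
clock: 10.9
position: [0.4598, -0.3485, 0.0056]
ee_rot: [0.795, 0.607, 0.0, 0.001]
ft_force: [-0.9, 0.5, 6.2]
grip_width: 0.72
grasp_force: 28.5
```

Call:
{"op": "jog_arm", "data": {"motion": {"steps": [[0, 0, 0, 0, 0, -0.03, 0.6], [0, 0, 0, 0, 0, -0.08, 0.6], [0, 0, 0, 0, 0, -0.13, 0.6], [0, 0, 0, 0, 0, -0.13, 0.6]]}}}

```text
clock: 11.4
position: [0.461, -0.3493, 0.1389]
ee_rot: [0.795, 0.607, 0.001, 0.004]
ft_force: [0.5, -0.2, -1.8]
grip_width: 0.721
grasp_force: 28.4
```

```bash
python3 - <<'E'
from h import *
q=[.5164,-.0003,-.046]
print(pose(q,np.array([[-.072,-.072,.136]]))); print(rel(pose(q,np.array([[-.072,-.072,.136]]))[0],-.046))
o=manip.get_obs();print(o['grip_width'],o['grasp_force'],o['ft_force'])
E
```

```text
[[ 0.44116533 -0.06891301  0.136     ]]
[ 0.008  -0.0023  1.3502  0.2652 -0.093   0.0014]
0.7208080023035051 28.436289131641388 [ 0.53629615 -0.1879161  -1.81406237]
```

Call:
{"op": "jog_arm", "data": {"motion": {"steps": [[0, 0, 1.35, 0.265, -0.093, 0, 0.6], [0, 0, 1.35, 0.265, -0.093, 0, 0.6], [0, 0, 1.35, 0.265, -0.093, 0, 0.6], [0, 0, 1.35, 0.265, -0.093, 0, 0.6], [0, 0, 1.35, 0.265, -0.093, 0, 0.6], [0, 0, 1.35, 0.265, -0.093, 0, 0.6], [0, 0, 1.35, 0.265, -0.093, 0, 0.6], [0, 0, 1.35, 0.265, -0.093, 0, 0.6], [0, 0, 1.35, 0.265, -0.093, 0, 0.6], [0, 0, 1.35, 0.265, -0.093, 0, 0.6]]}}}

```text
clock: 12.65
position: [0.4388, -0.0678, 0.1339]
ee_rot: [1.0, -0.022, -0.0, -0.0]
ft_force: [0.0, -0.3, -1.5]
grip_width: 0.721
grasp_force: 28.4
```

```bash
python3 - <<'E'
from h import *
q=[.5164,-.0003,-.046]
for c in('side','top'):shot(c,c+'6')
im=cv2.imread('pics/side6.png')[185:375,230:400];im2=cv2.imread('pics/top6.png')[190:310,260:420]
cv2.imwrite('pics/c6.png',np.hstack([cv2.resize(im,(340,380),interpolation=2),cv2.resize(im2,(440,380),interpolation=2)]))
o=manip.get_obs();print(o['position'],o['ee_rot'],o['joint_pos'])
r=manip.outline_of('side','timer');print([(d['confidence'],d['bbox']) for d in r[:2]])
print(rel(pose(q,np.array([[-.067,-.072,.005]]))[0],-.046))
E
```

```text
[ 0.43896914 -0.06778971  0.13411901] [ 9.99751559e-01 -2.22891798e-02 -1.12711735e-04  6.87454803e-06] [ 0.44614587  0.04090004 -0.40021141  2.01902668  0.01803586  1.08518693
 -1.57756629]
[(0.76, [264.6, 231.7, 299.9, 254.4]), (0.53, [298.6, 218.2, 351.5, 296.3])]
[1.000e-04 1.000e-04 1.100e-03 7.200e-03 1.000e-03 1.292e-01]
```

View pics/c6.png

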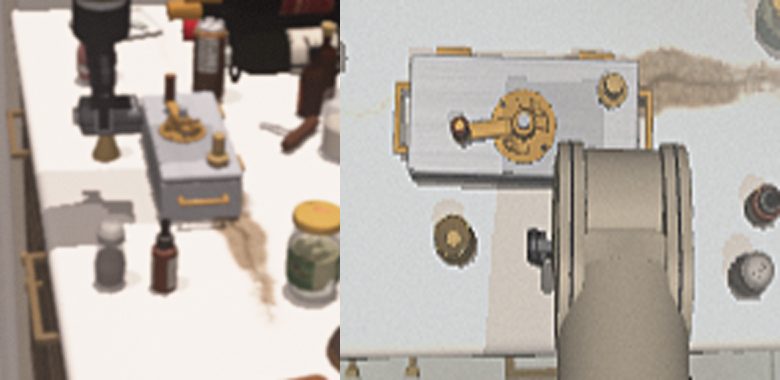

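The timer hangs level in the gripper, key toward the robot, in front of the −y half of the wall. The jigger is well clear at (455,240). Lowering about 17 mm short of the wall.

Call:
{"op": "jog_arm", "data": {"motion": {"steps": [[0, 0, 0, 0.002, 0.001, 0.05, 0.6], [0, 0, 0, 0.002, 0.001, 0.09, 0.6], [0, 0, 0, 0.002, 0.001, 0.115, 0.6], [0, 0, 0, 0.002, 0.001, 0.125, 0.6], [0, 0, 0, 0.002, 0.001, 0.128, 0.6], [0, 0, 0, 0.002, 0.001, 0.128, 0.6]]}}}

```text
clock: 13.55
position: [0.4417, -0.069, 0.0071]
ee_rot: [1.0, -0.023, 0.001, 0.0]
ft_force: [-0.1, 0.4, -0.5]
grip_width: 0.722
grasp_force: 28.4
```

Call:
{"op": "jog_arm", "data": {"motion": {"steps": [[0, 0, 0, 0.005, 0, 0, 0.6], [0, 0, 0, 0.009, 0, 0, 0.6], [0, 0, 0, 0.012, 0, 0, 0.6], [0, 0, 0, 0.012, 0, 0, 0.6]]}}}

```text
clock: 14.05
position: [0.4533, -0.0694, 0.0064]
ee_rot: [1.0, -0.023, 0.0, -0.0]
ft_force: [-0.0, -0.6, -1.4]
grip_width: 0.717
grasp_force: 28.4
```

Call:
{"op": "jog_arm", "data": {"motion": {"steps": [[0, 0, 0, 0.002, 0, 0.001, 0.6], [0, 0, 0, 0.004, 0, 0.001, 0.6], [0, 0, 0, 0.006, 0, 0.001, 0.6], [0, 0, 0, 0.006, 0, 0.001, 0.6]]}}}

```text
clock: 14.55
position: [0.4588, -0.0698, 0.0056]
ee_rot: [1.0, -0.023, -0.0, 0.0]
ft_force: [-4.1, 0.0, 7.4]
grip_width: 0.722
grasp_force: 29.6
```

Call:
{"op": "jog_arm", "data": {"motion": {"steps": [[0, 0, 0, 0.001, 0, 0, 0.6], [0, 0, 0, 0.002, 0, 0, 0.6], [0, 0, 0, 0.002, 0, 0, 0.6]]}}}

```text
clock: 14.92
position: [0.4606, -0.0699, 0.0056]
ee_rot: [1.0, -0.023, -0.001, 0.0]
ft_force: [-5.8, 0.5, 8.1]
grip_width: 0.723
grasp_force: 29.7
```

Call:
{"op": "jog_arm", "data": {"motion": {"steps": [[0, 0, 0, 0.0015, 0, -0.001, 0.6], [0, 0, 0, 0.003, 0, -0.001, 0.6], [0, 0, 0, 0.003, 0, -0.001, 0.6]]}}}

```text
clock: 15.3
position: [0.4633, -0.07, 0.0059]
ee_rot: [1.0, -0.023, -0.001, 0.0]
ft_force: [-4.1, -0.4, 0.6]
grip_width: 0.72
grasp_force: 28.6
```

Call:
{"op": "jog_arm", "data": {"motion": {"steps": [[0, 0, 0, 0.0015, 0, 0, 0.6], [0, 0, 0, 0.003, 0, 0, 0.6], [0, 0, 0, 0.003, 0, 0, 0.6]]}}}

```text
clock: 15.68
position: [0.4636, -0.0702, 0.0056]
ee_rot: [1.0, -0.023, -0.004, 0.0]
ft_force: [-18.0, 0.6, 14.5]
grip_width: 0.723
grasp_force: 29.2
```

```bash
python3 - <<'E'
from h import *
for c in('side','top'):
    shot(c,c+'7')
    r=manip.outline_of(c,'timer');print(c,[(d['confidence'],d['bbox']) for d in r[:2]])
im=cv2.imread('pics/side7.png')[210:310,230:360]
cv2.imwrite('pics/c7.png',cv2.resize(im,None,fx=5,fy=5,interpolation=2))
o=manip.get_obs();print(o['position'],o['ft_force'],o['torque'])
E
```

```text
side [(0.7, [273.7, 272.2, 309.8, 294.8])]
top []
[ 0.46365502 -0.07015696  0.00563601] [-17.19171339   1.04471867  13.88311715] [-0.085861    3.42962241  0.0787702 ]
```

View pics/c7.png

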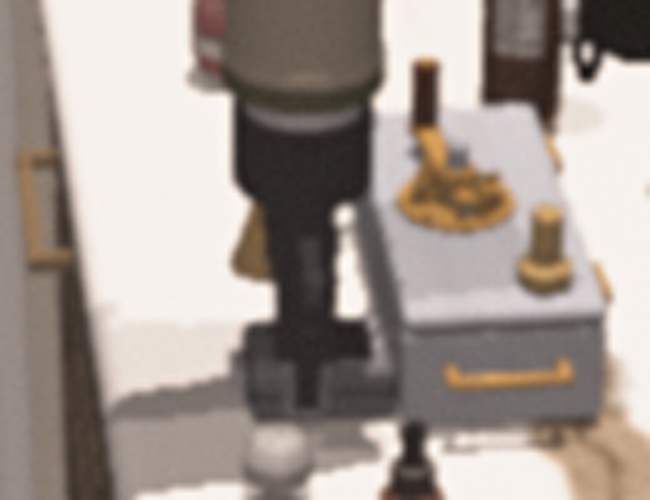

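The timer lies flat with its back end against the wall (side px about (310,285)), held there at 18 N. I'll relieve the force, release, lift and shut.

Call:
{"op": "jog_arm", "data": {"motion": {"steps": [[0, 0, 0, -0.002, 0, 0, 0.6], [0, 0, 0, -0.002, 0, 0, 1], [0, 0, 0, -0.002, 0, 0, 1], [0, 0, 0, -0.002, 0, 0, 1], [0, 0, 0, -0.002, 0, 0, 1]]}}}

```text
clock: 16.5
position: [0.4653, -0.07, 0.0064]
ee_rot: [1.0, -0.023, 0.0, 0.0]
ft_force: [-0.5, 0.8, -0.1]
grip_width: 1.004
grasp_force: 0.0
```

Call:
{"op": "jog_arm", "data": {"motion": {"steps": [[0, 0, 0, -0.002, 0, -0.03, 1], [0, 0, 0, -0.002, 0, -0.06, 1], [0, 0, 0, -0.01, 0, -0.10, 1], [0, 0, 0, -0.06, 0.0, -0.12, 0], [0, 0, 0, -0.06, 0.0, -0.12, 0], [0, 0, 0, -0.06, 0, -0.12, 0], [0, 0, 0, -0.06, 0, -0.12, 0], [0, 0, 0, -0.06, 0, -0.12, 0]]}}}

```text
clock: 17.5
position: [0.4052, -0.067, 0.1257]
ee_rot: [1.0, -0.023, -0.001, -0.0]
ft_force: [-0.4, 0.1, -0.0]
grip_width: 0.001
grasp_force: 0.0
```

```bash
python3 - <<'E'
from h import *
m={}
for c in('side','top'):
    shot(c,c+'8')
    r=manip.outline_of(c,'timer');print(c,[(d['confidence'],d['bbox']) for d in r[:2]])
    if r and r[0]['confidence']>.5:m[c]=r[0]['mask']
for s in [m]+[{c:m[c]} for c in m]: print(list(s),fit(s,TIMER,[.475,-.07,-.046]))
o=manip.get_obs();print(o['joint_pos'],rel([.400,-.0685,.006],-.046))
im=cv2.imread('pics/side8.png')[210:310,230:360];im2=cv2.imread('pics/top8.png')[190:310,260:420]
cv2.imwrite('pics/c8.png',np.hstack([cv2.resize(im,(390,300),interpolation=2),cv2.resize(im2,(400,300),interpolation=2)]))
E
```

```text
side [(0.95, [274.1, 275.4, 310.6, 297.2]), (0.39, [312.6, 224.5, 321.8, 251.0])]
top [(0.62, [276.7, 204.6, 376.5, 249.4]), (0.46, [342.0, 248.5, 362.2, 253.7])]
['side', 'top'] (array([ 0.473 , -0.0719, -0.1038]), np.float64(1.12))
['side'] (array([ 0.4726, -0.0704, -0.0645]), np.float64(0.122))
['top'] (array([ 0.5715, -0.0502,  0.3899]), np.float64(0.812))
[ 0.47096142 -0.02696278 -0.40815718  2.10210349 -0.01255975  1.06482669
 -1.54732353] [-0.0003  0.0006  0.0004 -0.005   0.0016  0.12  ]
```

View pics/c8.png

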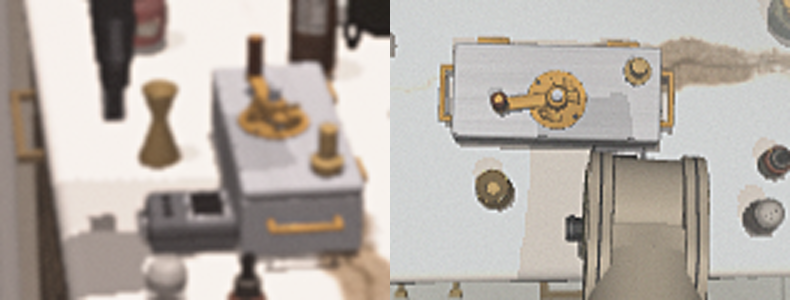

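The timer stays flat against the wall with its key toward the robot (side crop (145,225)). The latch is home and the jigger is untouched. Descend in front of the key with the fingers shut.

Call:
{"op": "jog_arm", "data": {"motion": {"steps": [[0, 0, 0, -0.01, 0.0015, 0.0, 0], [0, 0, 0, -0.01, 0.0015, 0.03, 0], [0, 0, 0, -0.01, 0.0015, 0.07, 0], [0, 0, 0, -0.01, 0.0015, 0.1, 0], [0, 0, 0, -0.01, 0.0015, 0.118, 0], [0, 0, 0, -0.01, 0.0015, 0.118, 0], [0, 0, 0, -0.01, 0.0015, 0.118, 0]]}}}

```text
clock: 18.58
position: [0.3953, -0.0684, 0.0091]
ee_rot: [1.0, -0.023, 0.0, 0.0]
ft_force: [0.7, -0.1, -0.3]
grip_width: -0.001
grasp_force: 0.0
```

Call:
{"op": "jog_arm", "data": {"motion": {"steps": [[0, 0, 0, 0.005, 0, 0.001, 0], [0, 0, 0, 0.01, 0, 0.001, 0], [0, 0, 0, 0.014, 0, 0.001, 0], [0, 0, 0, 0.017, 0, 0.001, 0], [0, 0, 0, 0.017, 0, 0.001, 0]]}}}

```text
clock: 19.2
position: [0.4122, -0.069, 0.0073]
ee_rot: [1.0, -0.023, -0.0, -0.0]
ft_force: [0.4, -0.4, 0.8]
grip_width: -0.003
grasp_force: 0.0
```

Call:
{"op": "jog_arm", "data": {"motion": {"steps": [[0, 0, 0, 0.0015, 0, 0, 0], [0, 0, 0, 0.003, 0, 0, 0], [0, 0, 0, 0.003, 0, 0, 0]]}}}

```text
clock: 19.58
position: [0.4148, -0.0692, 0.0072]
ee_rot: [1.0, -0.023, -0.0, 0.0]
ft_force: [-1.8, -0.4, 0.1]
grip_width: -0.0
grasp_force: 0.6
```

Call:
{"op": "jog_arm", "data": {"motion": {"steps": [[0, 0, 0, 0.0015, 0, 0, 0], [0, 0, 0, 0.003, 0, 0, 0], [0, 0, 0, 0.003, 0, 0, 0]]}}}

```text
clock: 19.95
position: [0.4178, -0.0694, 0.0072]
ee_rot: [1.0, -0.023, -0.0, 0.0]
ft_force: [-2.9, -0.6, 0.7]
grip_width: 0.0
grasp_force: 1.3
```

Contact, with the force following the key spring. Continue to the stop.

Call:
{"op": "jog_arm", "data": {"motion": {"steps": [[0, 0, 0, 0.0015, 0, 0, 0], [0, 0, 0, 0.003, 0, 0, 0], [0, 0, 0, 0.003, 0, 0, 0], [0, 0, 0, 0.003, 0, 0, 0]]}}}

```text
clock: 20.45
position: [0.4196, -0.0695, 0.007]
ee_rot: [1.0, -0.023, -0.001, 0.0]
ft_force: [-8.8, 0.1, 5.9]
grip_width: -0.002
grasp_force: 4.3
```

Call:
{"op": "jog_arm", "data": {"motion": {"steps": [[0, 0, 0, 0.001, 0, 0, 0], [0, 0, 0, 0.002, 0, 0, 0], [0, 0, 0, 0.002, 0, 0, 0], [0, 0, 0, 0.002, 0, 0, 0]]}}}

```text
clock: 20.95
position: [0.4198, -0.0695, 0.0066]
ee_rot: [1.0, -0.023, -0.003, 0.0]
ft_force: [-15.7, 0.7, 11.0]
grip_width: -0.004
grasp_force: 8.0
```

Key bottomed out and held at 9–16 N against the wall. Retreat slowly, then lift clear and check.

Call:
{"op": "jog_arm", "data": {"motion": {"steps": [[0, 0, 0, -0.003, 0, 0, 0], [0, 0, 0, -0.006, 0, 0, 0], [0, 0, 0, -0.009, 0, 0, 0], [0, 0, 0, -0.013, 0, 0, 0], [0, 0, 0, -0.025, 0, 0, 0], [0, 0, 0, -0.025, 0, -0.05, 0], [0, 0, 0, -0.025, 0, -0.1, 0], [0, 0, 0, -0.025, -0.06, -0.15, 0], [0, 0, 0, -0.025, -0.12, -0.2, 0], [0, 0, 0, -0.025, -0.18, -0.2, 0], [0, 0, 0, -0.025, -0.24, -0.2, 0], [0, 0, 0, -0.025, -0.3, -0.2, 0], [0, 0, 0, -0.025, -0.3, -0.2, 0]]}}}

```text
clock: 22.58
position: [0.4104, 0.2352, 0.2076]
ee_rot: [1.0, -0.02, 0.0, -0.001]
ft_force: [0.5, -1.5, 0.1]
grip_width: -0.0
grasp_force: 0.0
```

```bash
python3 - <<'E'
from h import *
m={}
for c in('side','top'):
    shot(c,c+'9')
    r=manip.outline_of(c,'timer');print(c,[(round(d['confidence'],2),d['bbox']) for d in r[:2]])
    if r and r[0]['confidence']>.5:m[c]=r[0]['mask']
for s in [m]+[{c:m[c]} for c in m]: print(list(s),fit(s,TIMER,[.475,-.07,-.046]))
print(manip.get_obs()['position'])
im=cv2.imread('pics/side9.png')[190:310,240:370];im2=cv2.imread('pics/top9.png')[190:300,270:400]
cv2.imwrite('pics/c9.png',np.hstack([cv2.resize(im,(390,360),interpolation=2),cv2.resize(im2,(400,360),interpolation=2)]))
E
```

```text
side [(0.55, [274.8, 275.0, 311.2, 296.0])]
top []
['side'] (array([ 0.4733, -0.0673, -0.0357]), np.float64(0.119))
['side'] (array([ 0.4733, -0.0673, -0.0357]), np.float64(0.119))
[0.4114155  0.23052041 0.20698809]
```

View pics/c9.png

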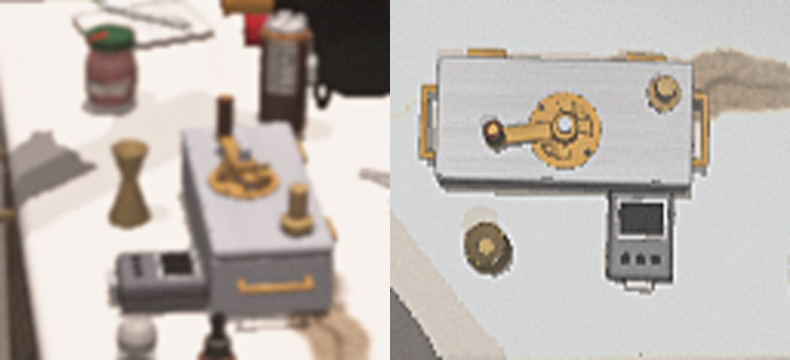

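The timer is flat, square and flush with the wall (top crop (640,235)), its key pointing away and out. The lever is in the notch and the bystanders haven't moved. Handing in.

```bash
python3 -c "
from workcell import manip
print(manip.hand_in())"
```

```text
the job is handed in; nothing more can be done
None
```

The job is handed in, with no verdict returned: the cam handle is home in its notch, the start key was pushed fully in with the timer braced against the box, and the timer is flat and square against the front wall with no visible disturbance to the other things, at about 23 s on the clock.

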